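# Slide the cover into the open place of the water bath

### The job

One of the two places in the top of the steel water bath has been left open; an evaporating dish stands on the other. With the fingertips push the loose steel cover disc, which lies on the bath's top, across to the open place until it drops over the rim into its seat and lies level and flush with the top. Only push it, never pick it up or lift it, and leave the dish and everything else where they are.

Things in the scene. Friction and masses are not known exactly. Their poses are not given: they have to be found in the camera images.
- cover: round steel cover disc, 90 mm across, 6 mm thick, square edge, flat upper face, 0.15 to 0.27 kg, loose. Starts flat on the plain middle of the bath's top, between the two places. Origin: centre of its underside, z up. Seated, its origin is 6 mm below the bath's top and its upper edge flush with it; 1.5 mm of play all round
- open_place (a point): middle of the open place, at the level of the bath's top (z = 165 mm), z up. The place: a round recess 93 mm across and 6 mm deep, upright walls, flat ledge at its foot for the cover, through hole 74 mm inside the ledge; cut in a ring 127 mm across, flush with the top. A cover pushed over it stays level until about 12 mm off centre, then its leading edge tips in; pushed on, it drops flat
- bath: fixed ring-top water bath: steel trough on a grey control base, flat smooth top 280 mm (x) by 520 mm (y), 165 mm above the bench. Origin: centre of its underside, on the bench; x points from front panel (knob, switch) to rear. The two places lie 155 mm either side of the middle along y; either may be the open one. About 183 mm of plain top between their rings
- dish: white porcelain evaporating dish, rim diameter 100 mm, 42 mm high, with a small spout; stands loose in the ring of the other place, its rim 21 mm above the bath's top. Origin: centre of its underside, about 21 mm below the bath's top. To be left alone
- vial: small brown glass vial with a white cap, diameter 28 mm, 50 mm high, standing loose on the bath's top near its front edge. Origin: centre of its underside. To be left alone
- tongs: steel crucible tongs, about 215 mm long, 56 mm wide and 9 mm high, lying loose along the rear edge of the bath's top. Origin: near the rivet, at the underside; x along the tongs towards the jaws. To be left alone
- wash_bottle: white plastic wash bottle, diameter 74 mm, 235 mm high with its bent spout, standing on the bench to the left. Origin: centre of its underside. To be left alone
- reagent_jar: brown glass stoppered jar, diameter 80 mm, 154 mm high, on the bench to the left. Origin: centre of its underside. To be left alone
- beaker: empty glass beaker, diameter 75 mm, 95 mm high, on the bench to the right. Origin: centre of its underside. To be left alone
- tape_dispenser: black tape dispenser, 120 by 52 mm, 74 mm high, on the bench to the right. Origin: centre of its underside. To be left alone
Things that resemble listed ones, but are neither listed nor needed, are in the scene too. Leave any orange or red look-alike of the cover alone.

How it is judged:
At the end, for the whole second after the job is handed in: The cover lies at rest in the open place: within 3.5 mm of its centre, its underside 6 mm (within 1.5 mm) below the bath's top, level within 1.7 degrees (horizontal distance between cover and open_place below 0.0035 m and z of cover in the frame of open_place between -0.0085 and -0.0045 m and angle between cover's own z axis and vertical below 0.03 rad and linear speed of cover below 0.01 m/s); the robot touches nothing.
It fails at once if the cover is lifted: its middle rises more than 12 mm off the bath's top (z of cover in the frame of open_place above 0.012 m).
It fails at once if the cover is tipped up steeply (more than 20 degrees), or falls off the bath or through the hole (angle between cover's own z axis and vertical above 0.35 rad or z of cover in the frame of open_place below -0.02 m).
It fails at once if the dish is shifted by more than 12 mm or tipped (distance of dish from where it was at the start of the episode above 0.012 m or angle between dish's own z axis and vertical above 0.2 rad).
It fails at once if the vial or the tongs on the bath are shifted by more than 20 mm, or the vial is tipped (distance of any of vial, tongs from where it was at the start of the episode above 0.02 m or angle between vial's own z axis and vertical above 0.3 rad).
It fails at once if something on the bench is shifted by more than 25 mm (distance of any of wash_bottle, reagent_jar, beaker, tape_dispenser from where it was at the start of the episode above 0.025 m).
It also fails if it takes over 45 s, if anything falls off the work surface, if the arm or the gripper's body presses on something with over 40 N, if the wrist force passes 120 N, or if a joint passes its speed limit or range.

### The arm

A 6-joint arm with a two-finger parallel gripper is mounted at the origin on the work surface. World frame = base frame: x ahead of the robot, y to its left, z up, the work surface at z = 0. Lengths are in m, angles in rad, forces in N, time in s.
With the tool pointing down it reaches from about 0.25 to 0.775 m from the base axis. Payload 8.9 kg.
Tool frame: the origin (TCP) lies at the very end of the fingers, on their centre line; the grasp point (between the pads) lies 19 mm behind it; z points along the fingers, y is the line along which they close (so a half turn about z gives the same grasp; the last joint's range is limited). The gripper opens to 85 mm and grips with 20 to 120 N. Pads are 22 mm wide; open, the fingers measure 114 mm over their backs; the gripper's body (76 mm by 85 mm) begins 54 mm behind the grasp point. The pads swing forward as they close: fully open they stand 13 mm farther back than shut.
Start: joints at [1.009, 0.291, -0.153, 1.127, 0, 1.431], TCP at [0.215, 0.479, 0.231] pointing down, gripper open.
Joint ranges: [-2.52, 2.52], [-0.91, 1.74], [-1.3, 1.37], [-1.96, 2.02], [-1.52, 1.47], [-3.14, 3.14]. Speed limits (rad/s): [2.22, 2.22, 2.79, 3.14, 3.14, 3.14].

### API

Orientations are given as a unit quaternion [x, y, z, w].
In Python, from rig import status, get_image, job, look_for, spot_point gives the robot as it stands.
- The arm moves only by the tool play_rows, never from a script. Its argument "targets" is a list of rows, each a list of 7 numbers: the shift along the tool's x, y, z each as a share of 120 mm, from -1 to 1, then the turn, a rotation vector about the tool's x, y, z each as a share of pi rad, from -1 to 1, then the gripper's target within -1 to 1 (shut at 1, half-way at 0, fully open at -1). A call has 1 to 8 rows; each row shifts and turns the commanded pose from where the row before left it, along the tool's axes as they then stand; what a row does not reach is not made up. A row lasts 1/12 s, in which the tool goes at most 41.7 mm and 7.16 degrees, less where a joint would pass 70% of its speed; a pose out of reach is approached as far as the arm can. A call with a number of a shift or a turn outside -1 to 1 is refused whole. A call with a gripper value outside its range is refused whole. The fingers move at their own pace and stop on an object; "grip_force" is the grip in N (left out, the last holds). Time passes only in rows, so rows that do not move let the fingers close. It gives the time, the measured TCP pose, the force, the opening and the grip force at its end, in the units of the state.
- status.read_state(): the state, without advancing time (a new reading comes with each control period).
- get_image(name): name is "scene" or "top"; returns a dict with "img" (400x640x3 uint8, red, green, blue), "fx", "fy", "cx", "cy" (pixels), "extrinsics" (4x4, takes a point from world to camera coordinates). Camera axes: x right, y up, looking along -z (the intrinsics and any distortion apply to the point x, -y, -z); pixel columns grow to the right and rows downward; lengths in m; the calibration is good to about 2 mm. A picture is of the moment at which its call begins. There is no depth.
- job.job_done(): hands the job in; it is judged then, once.
Trained networks look in the newest picture that a camera, given by its name, has taken for a name from the list of things; names that differ only in an ending like _2 or _b are one class to them, and where a whole thing is asked for, a point or a joint stands for the part that bears it (a point fixed in the world has none). Each returns a list of dicts, best first, with "score" (0 to 1); they miss things now and then, are a little off and sometimes report something else, mostly with a low value. They report only what shows in the picture. A call takes as long as a camera call. They do not tell look-alikes from the thing itself.
- look_for(camera, label): "extent" ([left, top, right, bottom] as shares, 0 to 1, of the picture: columns of its width, rows of its height, round what is visible of it).
- spot_point(camera, label): "location" ([row, column] as shares, 0 to 1, of the picture: columns of its width, rows of its height: a listed point, or the origin of a listed thing).
The state is a dict: "clock": time; "qpos": joint angles; "qvel": joint speeds; "joint_efforts": joint torques, N m; "tcp_pos": TCP position; "tool_rot": TCP orientation; "wrist_force": force on the tool from outside, world axes, zero at the start; "ft_torque": the same for the moment, N m; "gripper_width": opening from 0.0 (shut) to 1.0 (fully open); "grip_force": force on a finger pad.
Only numpy, scipy, OpenCV 4.12 (cv2) and the standard library are available. Lean on these libraries where they do the work, as an engineer would, in place of code of your own. Each camera call takes 0.05 s, during which the arm holds its last target. There are 200 camera calls.

## Working session

There is one attempt and no reset: what is moved stays moved. The work goes in short steps, Python scripts to look and compute and a tool call to move; the robot and the scene stay as the last step left them, time stands still between calls to the robot, and variables do not carry over. Pictures are saved under pics/ and viewed, at most 10 in all, crops included, and the job is handed in when it is done.

Besides the shell and the picture viewer there is one more tool, called after "Call:" by a JSON object that holds its "name" and its "arguments". play_rows: Moves the arm, as the interface text tells. Shift numbers are shares of 120 mm and turn numbers shares of pi rad, none past 1 either way. Its arguments: {"type":"object","properties":{"targets":{"type":"array","items":{"type":"array","items":{"type":"number","minimum":-1,"maximum":1}}},"grip_force":{"type":"number"}},"required":["targets"]}

```bash
mkdir -p pics; cat > h.py <<'E'
import numpy as np, cv2
from rig import status, get_image, job, look_for, spot_point
def ray(im,u,v,z):
    E=np.array(im["extrinsics"]);R=E[:3,:3];t=E[:3,3];c=-R.T@t
    d=R.T@np.array([(u-im["cx"])/im["fx"],-(v-im["cy"])/im["fy"],-1.])
    return c+d*(z-c[2])/d[2]
def proj(im,p):
    E=np.array(im["extrinsics"]);q=E[:3,:3]@np.array(p)+E[:3,3]
    return im["cx"]+im["fx"]*q[0]/-q[2], im["cy"]-im["fy"]*q[1]/-q[2]
def save(im,n,crop=None,s=1):
    a=np.array(im["img"])
    if crop: a=a[crop[1]:crop[3],crop[0]:crop[2]]
    cv2.imwrite("pics/"+n,cv2.resize(a[:,:,::-1],None,fx=s,fy=s,interpolation=cv2.INTER_CUBIC))
E
python3 - <<'E'
from h import *
np.set_printoptions(precision=4,suppress=True)
for cam in("scene","top"):
    im=get_image(cam);save(im,cam+"1.png");print(cam,[k for k in im],im["fx"])
    Z=dict(cover=.165,open_place=.165,bath=0,dish=.144,vial=.165,tongs=.165)
    for l in Z:
        for r in spot_point(cam,l)[:3]:
            v,u=r["location"];v*=400;u*=640
            print(l,round(r["score"],2),round(u,1),round(v,1),ray(im,u,v,Z[l])[:2])
        if l!='open_place':
            for r in look_for(cam,l)[:3]: print('  ext',round(r["score"],2),np.array(r["extent"])*[640,400,640,400])
print(status.read_state())
E
```

```text
scene ['img', 'fx', 'fy', 'cx', 'cy', 'extrinsics'] 401.5709709677538
cover 0.73 412.6 281.5 [0.5701 0.408 ]
cover 0.65 283.6 270.2 [0.8133 0.1904]
cover 0.58 238.6 244.6 [0.8667 0.0433]
  ext 0.76 [399.68  270.88  428.224 295.4  ]
  ext 0.72 [226.88  233.2   251.008 255.   ]
  ext 0.72 [267.328 261.8   300.416 279.48 ]
open_place 0.72 289.9 165.8 [ 0.559  -0.1818]
  ext 0.79 [238.592 141.2   413.888 286.   ]
dish 0.65 357.6 217.7 [0.5197 0.1338]
  ext 0.68 [342.016 194.52  373.696 223.88 ]
vial 0.66 326.1 162.3 [ 0.4471 -0.1264]
  ext 0.61 [323.008 149.8   335.296 167.6  ]
tongs 0.5 288.9 200.0 [ 0.6562 -0.0337]
  ext 0.5 [265.28  183.48  312.512 215.48 ]
top ['img', 'fx', 'fy', 'cx', 'cy', 'extrinsics'] 421.1889379443236
cover 0.95 372.3 280.2 [ 0.3102 -0.1453]
cover 0.95 222.3 236.4 [0.4452 0.2908]
cover 0.94 301.6 151.8 [0.6989 0.0555]
  ext 0.85 [318.592 190.32  345.472 219.8  ]
  ext 0.83 [359.808 269.32  389.888 294.32 ]
  ext 0.78 [285.888 137.68  310.976 162.08 ]
open_place 0.9 380.6 194.4 [ 0.5624 -0.1804]
  ext 0.74 [239.168 150.48  423.424 260.48 ]
dish 0.87 278.6 210.6 [0.5219 0.1278]
  ext 0.66 [260.416 192.12  292.416 227.88 ]
vial 0.48 362.1 238.0 [ 0.4327 -0.1201]
  ext 0.72 [238.976 150.8   422.528 263.12 ]
tongs 0.93 333.6 167.2 [ 0.6489 -0.0409]
  ext 0.78 [303.104 156.68  369.984 174.68 ]
{'clock': 1.2, 'qpos': array([ 1.0087,  0.2907, -0.1534,  1.1267,  0.    ,  1.4315]), 'qvel': array([-0.0002,  0.0001,  0.0003,  0.0002,  0.0015, -0.0006]), 'joint_efforts': array([ -0.002 , -53.7035,  33.1639,   0.0018,  -0.0003,   0.    ]), 'tcp_pos': array([0.2154, 0.4788, 0.2313]), 'tool_rot': array([ 0.2098,  0.9777,  0.    , -0.    ]), 'wrist_force': array([-0.8682, -0.3483, -0.2011]), 'ft_torque': array([0.0426, 0.0112, 0.0509]), 'grip_force': 0.0, 'gripper_width': 1.0024288655620488}
```

View pics/top1.png

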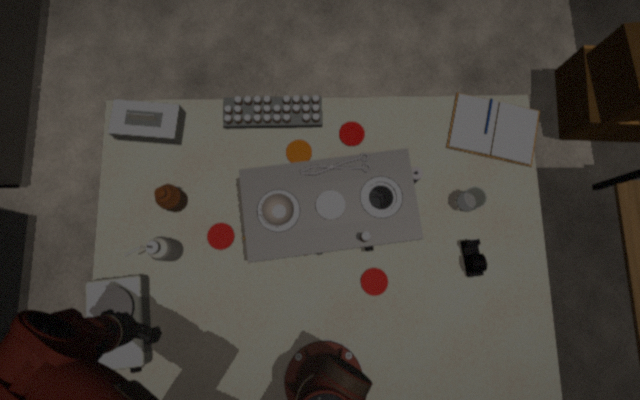

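View pics/scene1.png

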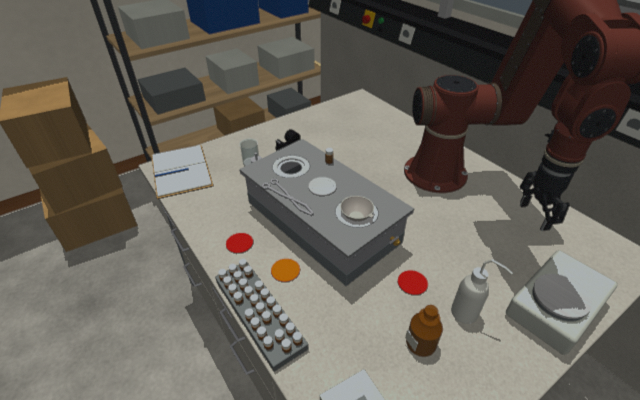

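The top view shows the pale steel disc on the bath at (330,205), the open place (ring with a dark hole) at (381,197) and the dish at (278,210). Possible look-alikes are the red discs at (351,133), (221,236) and (374,281), and the orange one at (299,152), all on the bench. By the description, the cover is the pale one on the bath. I'll check that in a close crop and fit the shapes.

```bash
cat >> h.py <<'E'
def fitc(im,u,v,r,z,pol=1,n=120,w=0.3):
    """circle fit in the plane z: for rays at n angles find strongest edge near radius r (m); pol=+1 bright inside"""
    from scipy.ndimage import map_coordinates
    g=cv2.cvtColor(np.array(im["img"]),cv2.COLOR_RGB2GRAY).astype(float)
    c=ray(im,u,v,z)[:2]
    for it in range(4):
        P=[]
        rr=np.linspace(r*(1-w),r*(1+w),60)
        for a in np.linspace(0,2*np.pi,n,False):
            uv=np.array([proj(im,[c[0]+q*np.cos(a),c[1]+q*np.sin(a),z]) for q in rr])
            s=map_coordinates(g,[uv[:,1],uv[:,0]],order=1);s=np.convolve(s,np.ones(5)/5,'same')
            d=-pol*np.gradient(s)[4:-4];k=d.argmax()
            if d[k]>0.3:P.append(c+rr[4+k]*np.array([np.cos(a),np.sin(a)]))
        P=np.array(P)
        from scipy.optimize import least_squares
        o=least_squares(lambda p:np.hypot(*(P-p[:2]).T)-p[2],[*c,r],loss='soft_l1',f_scale=.001)
        c=o.x[:2];w=max(.12,w*.7)
    return o.x,len(P),np.median(abs(o.fun))
E
python3 - <<'E'
from h import *
np.set_printoptions(precision=4,suppress=True)
im=get_image("top");save(im,"c1.png",(230,140,430,270),4)
print('cover',fitc(im,330.5,205,.045,.171))
print('ring',fitc(im,380.6,196.5,.0635,.165))
print('hole?',fitc(im,380.6,196.5,.037,.159,-1))
print('recess?',fitc(im,380.6,196.5,.0465,.165,-1,w=.15))
print('dishring',fitc(im,278,211,.0635,.165))
s=get_image("scene")
print('cover s',fitc(s,322,186,.045,.171))
print('ring s',fitc(s,291,167,.0635,.165))
print('hole s',fitc(s,291,167,.037,.159,-1))
for q in ([240,168],[407,150],[422,241],[248,262]): print(ray(im,*q,.165))
E
```

```text
cover (array([ 0.5344, -0.0284,  0.0434]), 118, np.float64(0.0008124329583489159))
ring (array([ 0.5558, -0.181 ,  0.0615]), 120, np.float64(0.0005601669576455089))
hole? (array([ 0.5554, -0.1809,  0.0359]), 120, np.float64(0.0006284014996137816))
recess? (array([ 0.562 , -0.1839,  0.0428]), 112, np.float64(0.000923252557184371))
dishring (array([0.5204, 0.1277, 0.0616]), 120, np.float64(0.0006632077720821437))
cover s (array([ 0.5361, -0.0266,  0.0442]), 120, np.float64(0.0007107727314789002))
ring s (array([ 0.557 , -0.1801,  0.0618]), 120, np.float64(0.0006840467795181313))
hole s (array([ 0.5568, -0.1806,  0.0356]), 120, np.float64(0.0010556052607576319))
[0.6511 0.2423 0.165 ]
[ 0.6994 -0.2675  0.165 ]
[ 0.4205 -0.2967  0.165 ]
[0.3694 0.2145 0.165 ]
```

View pics/c1.png

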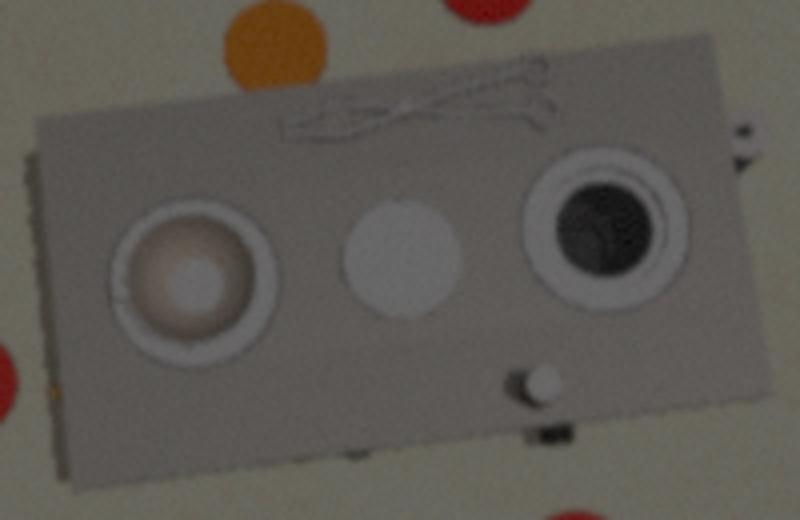

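The crop confirms the choice. The pale disc (crop 402,259) lies free on the bath, and the open place with its dark hole is at crop (605,230). Both cameras agree: cover at about (0.535,-0.0275), place at about (0.556,-0.181). I'll move to the side of the cover nearer the dish, with the fingers half open and the tool y axis across the push.

Call:
{"name": "play_rows", "arguments": {"targets": [[0,0,-0.25,0,0,0,0],[0,0,-0.25,0,0,0,0],[-0.243,-0.145,0,0,0,0,0],[-0.243,-0.145,0,0,0,0,0],[-0.243,-0.145,0,0,0,0,0],[-0.243,-0.145,0,0,0,0,0],[-0.243,-0.145,0,0,0,0,0],[-0.243,-0.145,0,0,0,0,0]]}}

```text
clock: 1.97
tcp_pos: [0.3327, 0.3104, 0.2915]
tool_rot: [0.21, 0.978, 0.0, 0.0]
wrist_force: [0.6, 0.2, 0.4]
gripper_width: 0.503
grip_force: 0.0
```

Call:
{"name": "play_rows", "arguments": {"targets": [[-0.243,-0.145,0,0,0,0,0],[-0.243,-0.145,0,0,0,0,0],[-0.243,-0.145,0,0,0,0,0],[-0.243,-0.145,0,0,0,0,0],[-0.243,-0.145,0,0,0,0,0],[-0.243,-0.145,0,0,0,0,0],[-0.243,-0.145,0,0,0,0,0],[-0.243,-0.145,0,0,0,0,0]]}}

```text
clock: 2.63
tcp_pos: [0.4885, 0.0875, 0.2914]
tool_rot: [0.21, 0.978, 0.0, 0.0]
wrist_force: [1.0, 1.0, 0.0]
gripper_width: 0.503
grip_force: 0.0
```

Call:
{"name": "play_rows", "arguments": {"targets": [[0,0,0,0,0,0.0357,0],[0,0,0,0,0,0.0357,0],[0,0,0,0,0,0.0357,0],[0,0,0,0,0,0.0357,0],[0,0,0,0,0,0.0357,0],[0,0,0,0,0,0.0357,0],[0,0,0,0,0,0.0357,0],[0,0,0,0,0,0.0357,0]]}}

```text
clock: 3.3
tcp_pos: [0.4877, 0.0891, 0.2913]
tool_rot: [0.615, 0.788, 0.0, -0.0]
wrist_force: [0.5, -0.3, -0.4]
gripper_width: 0.503
grip_force: 0.0
```

Call:
{"name": "play_rows", "arguments": {"targets": [[0,0,0,0,0,0.0344,0],[-0.25,0.13,0,0,0,0,0],[-0.25,0.13,0,0,0,0,0],[0,0,0.22,0,0,0,0],[0,0,0.22,0,0,0,0],[0,0,0.22,0,0,0,0],[0,0,0.22,0,0,0,0],[0,0,0,0,0,0,0]]}}

```text
clock: 3.97
tcp_pos: [0.5242, 0.0342, 0.1813]
tool_rot: [0.655, 0.756, -0.002, -0.003]
wrist_force: [-0.2, 0.4, -0.1]
gripper_width: 0.503
grip_force: 0.0
```

```bash
python3 - <<'E'
from h import *
s=status.read_state();print(s["tcp_pos"],s["tool_rot"],s["wrist_force"])
im=get_image("top");a=get_image("scene")
A=cv2.resize(im["img"][160:250,300:420],None,fx=4,fy=4);B=cv2.resize(a["img"][120:240,260:400],None,fx=4,fy=4)
cv2.imwrite("pics/d1.png",np.vstack([np.pad(A,((0,0),(0,80),(0,0))),B])[:,:,::-1][:840]) if 0 else cv2.imwrite("pics/d1.png",B[:,:,::-1])
print(fitc(im,330.5,205,.045,.171))
E
```

```text
[0.52419265 0.03423318 0.181325  ] [ 0.6549996   0.75562039 -0.00218755 -0.00292763] [-0.15582095  0.42194257 -0.05172514]
(array([ 0.53507723, -0.02650931,  0.04448961]), 73, np.float64(0.0009622483959557879))
```

View pics/d1.png

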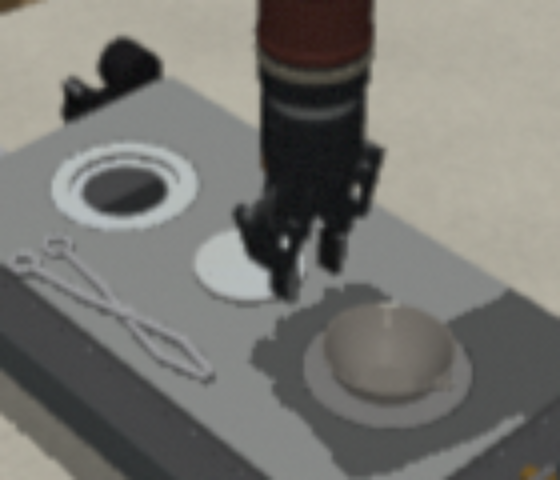

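The fingertips stand between the cover (crop 245,265) and the dish (crop 390,350), clear of both. Next I probe down gently for the top.

Call:
{"name": "play_rows", "arguments": {"targets": [[0,0,0.015,0,0,0,0],[0,0,0.015,0,0,0,0],[0,0,0.015,0,0,0,0],[0,0,0.015,0,0,0,0],[0,0,0.015,0,0,0,0],[0,0,0.015,0,0,0,0],[0,0,0,0,0,0,0]]}}

```text
clock: 4.65
tcp_pos: [0.527, 0.0342, 0.1746]
tool_rot: [0.655, 0.756, -0.0, -0.0]
wrist_force: [0.3, 0.9, -0.2]
gripper_width: 0.5
grip_force: 0.0
```

Call:
{"name": "play_rows", "arguments": {"targets": [[0,0,0.01,0,0,0,0],[0,0,0.01,0,0,0,0],[0,0,0,0,0,0,0]]}}

```text
clock: 4.9
tcp_pos: [0.5271, 0.0341, 0.1723]
tool_rot: [0.655, 0.756, -0.0, -0.0]
wrist_force: [-0.3, 0.3, -0.1]
gripper_width: 0.5
grip_force: 0.0
```

Call:
{"name": "play_rows", "arguments": {"targets": [[0,0,0.01,0,0,0,0],[0,0,0.01,0,0,0,0],[0,0,0.01,0,0,0,0],[0,0,0,0,0,0,0]]}}

```text
clock: 5.23
tcp_pos: [0.527, 0.0342, 0.1686]
tool_rot: [0.655, 0.756, -0.0, -0.0]
wrist_force: [0.4, -0.5, -0.0]
gripper_width: 0.5
grip_force: 0.0
```

Call:
{"name": "play_rows", "arguments": {"targets": [[0,0,0.01,0,0,0,0],[0,0,0.01,0,0,0,0],[0,0,0,0,0,0,0]]}}

```text
clock: 5.48
tcp_pos: [0.527, 0.0342, 0.1663]
tool_rot: [0.655, 0.756, -0.0, -0.0]
wrist_force: [1.1, 0.2, -0.8]
gripper_width: 0.502
grip_force: 0.0
```

Call:
{"name": "play_rows", "arguments": {"targets": [[0,0,0.01,0,0,0,0],[0,0,0.008,0,0,0,0],[0,0,0,0,0,0,0]]}}

```text
clock: 5.73
tcp_pos: [0.527, 0.0342, 0.1641]
tool_rot: [0.655, 0.756, -0.0, -0.0]
wrist_force: [-0.4, 0.3, 0.5]
gripper_width: 0.496
grip_force: 0.0
```

Call:
{"name": "play_rows", "arguments": {"targets": [[0,0,0.01,0,0,0,0],[0,0,0,0,0,0,0]]}}

```text
clock: 5.9
tcp_pos: [0.5272, 0.0342, 0.1632]
tool_rot: [0.655, 0.756, 0.0, 0.0]
wrist_force: [-0.2, 0.2, -0.3]
gripper_width: 0.5
grip_force: 0.2
```

Call:
{"name": "play_rows", "arguments": {"targets": [[0,0,0.01,0,0,0,0],[0,0,0,0,0,0,0]]}}

```text
clock: 6.07
tcp_pos: [0.5273, 0.0342, 0.1631]
tool_rot: [0.655, 0.756, 0.0, 0.0]
wrist_force: [-4.1, 0.2, 14.3]
gripper_width: 0.499
grip_force: 7.3
```

Call:
{"name": "play_rows", "arguments": {"targets": [[0,0,0.008,0,0,0,0],[0,0,0,0,0,0,0]]}}

```text
clock: 6.23
tcp_pos: [0.5273, 0.0342, 0.1631]
tool_rot: [0.655, 0.756, 0.0, 0.001]
wrist_force: [-8.1, -0.2, 24.5]
gripper_width: 0.503
grip_force: 12.3
```

Call:
{"name": "play_rows", "arguments": {"targets": [[0,0,0.008,0,0,0,0],[0,0,0,0,0,0,0]]}}

```text
clock: 6.4
tcp_pos: [0.5274, 0.0342, 0.163]
tool_rot: [0.655, 0.756, 0.001, 0.001]
wrist_force: [-11.7, 0.2, 34.4]
gripper_width: 0.5
grip_force: 17.4
```

Contact with the top is at TCP z 0.1631. I'll back off to about 2.5 mm above it and start pushing.

Call:
{"name": "play_rows", "arguments": {"targets": [[0,0,-0.023,0,0,0,0],[0,0,-0.023,0,0,0,0],[0,0,0,0,0,0,0],[-0.05,0,0,0,0,0,0],[-0.05,0,0,0,0,0,0],[-0.05,0,0,0,0,0,0],[-0.05,0,0,0,0,0,0],[0,0,0,0,0,0,0]]}}

```text
clock: 7.07
tcp_pos: [0.5308, 0.0091, 0.1653]
tool_rot: [0.655, 0.755, -0.0, 0.0]
wrist_force: [0.2, -0.3, 0.1]
gripper_width: 0.498
grip_force: 0.0
```

Call:
{"name": "play_rows", "arguments": {"targets": [[-0.05,0,0,0,0,0,0],[-0.05,0,0,0,0,0,0],[-0.05,0,0,0,0,0,0],[-0.05,0,0,0,0,0,0],[-0.05,0,0,0,0,0,0],[-0.05,0,0,0,0,0,0],[-0.05,0,0,0,0,0,0],[0,0,0,0,0,0,0]]}}

```text
clock: 7.73
tcp_pos: [0.5368, -0.0324, 0.1656]
tool_rot: [0.655, 0.755, -0.0, 0.0]
wrist_force: [-1.2, 0.4, 0.4]
gripper_width: 0.505
grip_force: 0.0
```

```bash
python3 - <<'E'
from h import *
im=get_image("top");s=get_image("scene")
p=np.array([.5352,-.0275])+np.array([.137,-.9906])*.055
print(fitc(im,*proj(im,[*p,.171]),.045,.171),fitc(s,*proj(s,[*p,.171]),.045,.171))
save(s,"e1.png",(250,120,390,225),5)
E
```

```text
(array([ 0.5409474 , -0.09913605,  0.04560185]), 30, np.float64(0.00062662217117734)) (array([ 0.54293605, -0.08648886,  0.04745445]), 86, np.float64(0.0019905362557942827))
```

View pics/e1.png

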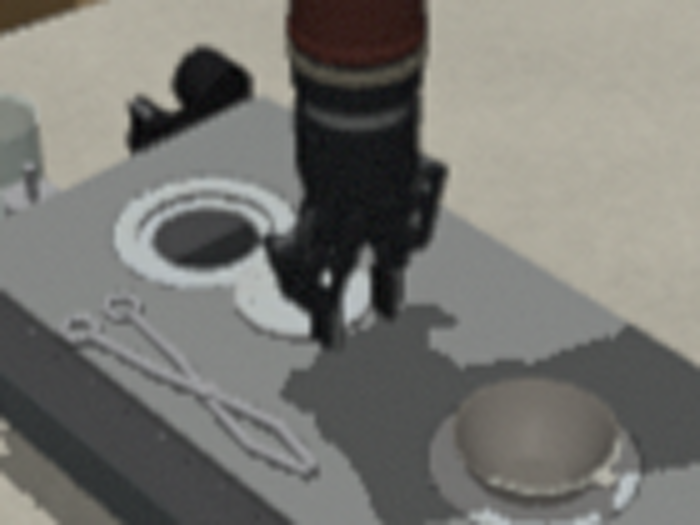

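The cover (crop 300,290) moves straight ahead of the fingers towards the ring (crop 205,230), and everything else is undisturbed. I'll push on.

Call:
{"name": "play_rows", "arguments": {"targets": [[-0.05,-0.001,0,0,0,0,0],[-0.05,-0.001,0,0,0,0,0],[-0.05,-0.001,0,0,0,0,0],[-0.05,-0.001,0,0,0,0,0],[-0.05,-0.001,0,0,0,0,0],[-0.05,-0.001,0,0,0,0,0],[-0.05,-0.001,0,0,0,0,0],[-0.05,-0.001,0,0,0,0,0]]}}

```text
clock: 8.5
tcp_pos: [0.5425, -0.0795, 0.1655]
tool_rot: [0.655, 0.756, 0.0, -0.0]
wrist_force: [-0.4, -0.2, -0.3]
gripper_width: 0.5
grip_force: 0.4
```

Call:
{"name": "play_rows", "arguments": {"targets": [[-0.05,0,0,0,0,0,0],[-0.05,0,0,0,0,0,0],[-0.05,0,0,0,0,0,0],[-0.05,0,0,0,0,0,0],[-0.04,0,0,0,0,0,0],[0,0,0,0,0,0,0]]}}

```text
clock: 9.0
tcp_pos: [0.5467, -0.1084, 0.1655]
tool_rot: [0.655, 0.755, -0.0, 0.0]
wrist_force: [0.8, 0.3, 0.4]
gripper_width: 0.5
grip_force: 0.0
```

```bash
python3 - <<'E'
from h import *
im=get_image("top");s=get_image("scene")
t=status.read_state()["tcp_pos"];p=t[:2]+np.array([.137,-.9906])*.05;print(t,p)
print(fitc(im,*proj(im,[*p,.171]),.045,.171),fitc(s,*proj(s,[*p,.171]),.045,.171))
save(s,"f1.png",(240,110,380,215),5)
E
```

```text
[ 0.54653971 -0.1076131   0.16552352] [ 0.55338971 -0.1571431 ]
(array([ 0.55278737, -0.14941052,  0.04529398]), 30, np.float64(0.0013966873292567406)) (array([ 0.5538805 , -0.15678251,  0.04432613]), 81, np.float64(0.000953218069251173))
```

View pics/f1.png

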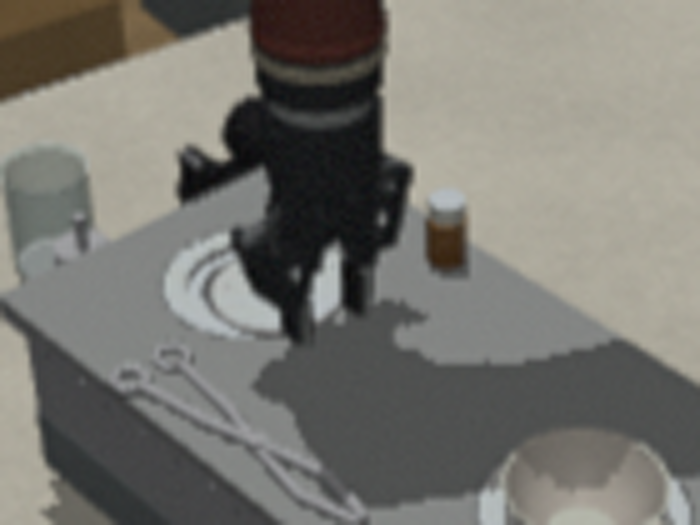

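The cover (crop 260,285) is over the recess, about 24 mm short of centre. I'll finish with slow pushes.

Call:
{"name": "play_rows", "arguments": {"targets": [[-0.033,0,0,0,0,0,0],[-0.033,0,0,0,0,0,0],[-0.033,0,0,0,0,0,0],[-0.025,0,0,0,0,0,0],[-0.025,0,0,0,0,0,0],[-0.017,0,0,0,0,0,0],[0,0,0,0,0,0,0]]}}

```text
clock: 9.68
tcp_pos: [0.5494, -0.1276, 0.1655]
tool_rot: [0.655, 0.756, -0.0, 0.0]
wrist_force: [-0.1, -0.2, 0.4]
gripper_width: 0.5
grip_force: 0.0
```

Call:
{"name": "play_rows", "arguments": {"targets": [[-0.017,0,0,0,0,0,0],[-0.017,0,0,0,0,0,0],[0,0,0,0,0,0,0],[0,0,0,0,0,0,0]]}}

```text
clock: 10.02
tcp_pos: [0.55, -0.1312, 0.1656]
tool_rot: [0.655, 0.756, -0.0, 0.0]
wrist_force: [0.2, -0.6, 0.1]
gripper_width: 0.499
grip_force: 0.0
```

```bash
python3 - <<'E'
from h import *
im=get_image("top");s=get_image("scene")
t=status.read_state();print(t["tcp_pos"],t["wrist_force"],t["grip_force"])
for z in(.165,.171):print(z,fitc(s,*proj(s,[.556,-.18,z]),.045,z,w=.2))
save(s,"g1.png",(240,110,380,215),5)
E
```

```text
[ 0.54993257 -0.131092    0.1655641 ] [-0.56053969  0.25935718 -0.03391948] 0.0
0.165 (array([ 0.55835089, -0.17620424,  0.04343992]), 77, np.float64(0.0015173108033990149))
0.171 (array([ 0.56237029, -0.16903693,  0.04350929]), 75, np.float64(0.0016734082314472584))
```

View pics/g1.png

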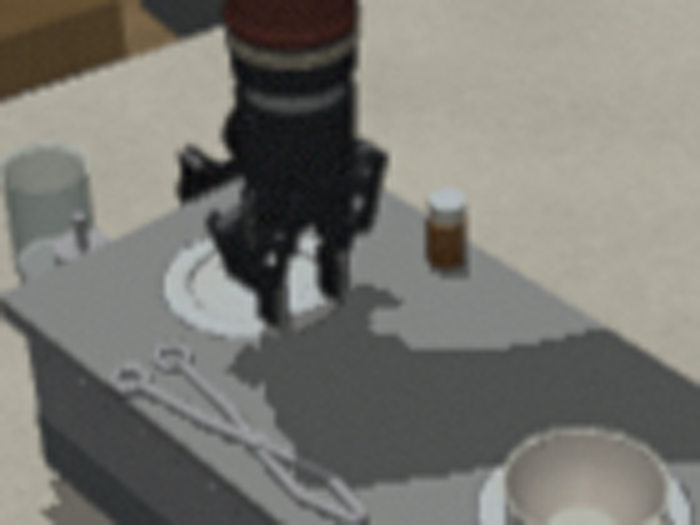

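The cover now fills the recess (crop 260,280), but I can't tell yet whether it is flush. I'll push a few mm more, then back off and lift clear to check.

Call:
{"name": "play_rows", "arguments": {"targets": [[-0.017,0,0,0,0,0,0],[-0.017,0,0,0,0,0,0],[-0.017,0,0,0,0,0,0],[0,0,0,0,0,0,0]]}}

```text
clock: 10.45
tcp_pos: [0.5509, -0.1376, 0.1656]
tool_rot: [0.655, 0.756, -0.0, 0.0]
wrist_force: [-0.3, -0.9, -0.1]
gripper_width: 0.501
grip_force: 0.0
```

Call:
{"name": "play_rows", "arguments": {"targets": [[0.15,0,0,0,0,0,0],[0.15,0,0,0,0,0,0],[0,0,-0.3,0,0,0,0],[0,0,-0.3,0,0,0,0],[0.3,0,-0.1,0,0,0,0],[0.3,0,0,0,0,0,0],[0.3,0,0,0,0,0,0],[0,0,0,0,0,0,0]]}}

```text
clock: 11.12
tcp_pos: [0.5293, 0.0103, 0.2502]
tool_rot: [0.653, 0.757, 0.001, -0.001]
wrist_force: [0.4, -0.5, -0.1]
gripper_width: 0.499
grip_force: 0.0
```

```bash
python3 - <<'E'
from h import *
im=get_image("top");s=get_image("scene")
for n,i in(("top",im),("sc",s)):
  for z in(.165,.171):print(n,z,fitc(i,*proj(i,[.556,-.18,z]),.045,z,w=.15), fitc(i,*proj(i,[.556,-.18,.165]),.0635,.165,w=.15)[0])
A=cv2.resize(im["img"][165:230,345:425],None,fx=6,fy=6,interpolation=2);B=cv2.resize(s["img"][145:195,255:335],None,fx=6,fy=6,interpolation=2)
x=np.vstack([A,B])[:,:,::-1];cv2.imwrite("pics/h1.png",cv2.resize(np.clip(x.astype(float)*1.3,0,255).astype(np.uint8),None,fx=.85,fy=.85))
E
```

```text
top 0.165 (array([ 0.55561043, -0.18060286,  0.04285462]), 94, np.float64(0.0005495940430503624)) [ 0.55579934 -0.18108526  0.06158194]
top 0.171 (array([ 0.55453929, -0.17969493,  0.04266414]), 94, np.float64(0.0005492530280405104)) [ 0.55579934 -0.18108526  0.06158194]
sc 0.165 (array([ 0.55771778, -0.177861  ,  0.04282802]), 82, np.float64(0.0007009919171440497)) [ 0.55710297 -0.17992228  0.06174596]
sc 0.171 (array([ 0.55259818, -0.18670626,  0.04684431]), 75, np.float64(0.0023049279387929514)) [ 0.55710297 -0.17992228  0.06174596]
```

View pics/h1.png

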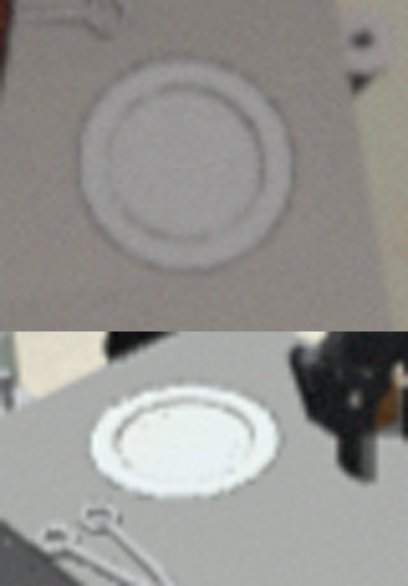

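The seam ring is concentric with the outer ring in the top view (crop 185,163). In the scene view the disc lies flush with it (crop 185,440). The fingertips also passed over the disc without force, so it is seated, and the robot is clear.

```bash
python3 -c "
from rig import job;print(job.job_done())"
```

```text
the job is handed in; nothing more can be done
None
```

I pushed the cover into the open place, where it looks level and flush in both cameras, centred to within about 0.5 mm in the top view. The arm ended clear of everything and nothing else was touched; the job is handed in, though no verdict came back.

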